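# Set out the soldering station

### The job

Set out the soldering station: move the cream flux dish off the brick and set it on the bench midway between the white-capped and the black-capped jar, in line with them, and stand the white borax cone upright in the dish. Lay the charcoal block flat on the middle of the brick, lengthwise along it, and stand the blue-capped jar on the bench just beyond the brick's left-hand end (as seen from the robot), in line with the brick's length and about 20 mm clear of it. Leave the brick, the other two jars, the steel block and the torch where they are.

Things in the scene. Friction and masses are not known exactly. Their poses are not given: they have to be found in the camera images.
- brick: Soldering brick: flat sooted grey-brown fire brick lying on the bench, 105 (own x) x 206 (own y, its length) x 18 mm high, 0.62 kg, loose. Origin at the centre of its underside; +y points to the left seen from the robot, within 0.3 rad. The dish stands on it at the start.
- dish: Shallow round cream-white unglazed flux dish, 62 mm across the rim, 18 mm high, with a round hollow about 40 mm wide whose floor lies 5 mm above the underside; the rim flares outward. About 90 g. At the start it stands on the brick. Origin at the centre of its underside, z up.
- cone: Solid white borax cone: a blunt upright stub with a slanting top, 35 mm across at the foot, tapering slightly upward, 34 mm high, about 45 g. Origin at the centre of its underside, z up. It stands in the hollow of the dish with its foot about 5 mm above the dish's underside.
- charcoal: Black charcoal block bound with wire, 60 (own x) x 100 (own y, its length) x 28 mm high, about 100 g. Origin at the centre of its underside.
- blue_jar: Clear glass jar with a BLUE screw cap (the cap stays fixed), 38 mm across, 54 mm high, about 85 g. Origin at the centre of its underside, z up.
- white_jar: Glass jar with a cream-WHITE cap, 48 mm across, 52 mm high. It stays where it is, 180 mm (centre to centre) from the black-capped jar. Origin at the centre of its underside; its x axis is square to the line joining the two jars.
- black_jar: Glass jar with a BLACK cap, 44 mm across, 47 mm high. It stays where it is; it may stand left or right of the white-capped jar. Origin at the centre of its underside.
- steel_block: Bright square steel bench block, 60 x 60 x 18 mm, 0.5 kg. Bystander, not needed. Origin at the centre of its underside.
- torch: Small blue hand torch standing on its foot, 64 x 91 x 173 mm high. Bystander at the back left, not needed. Origin under its foot.
Not all that is in view belongs to the job. What is shaped like the dish but orange or yellow is not meant.

How it is judged (in metres and radians):
At the end, for the whole second after the job is handed in: Dish on the bench, centre within 105 mm of both jars and 18 mm of their line; cone upright in it, within 12 mm of centre; charcoal flat on the brick, centred to 15 mm, along it to 0.2 rad; blue-capped jar upright in line (20 mm), 5 to 37 mm beyond the brick's left end; all released, at rest (horizontal distance between dish and white_jar below 0.105 m and horizontal distance between dish and black_jar below 0.105 m and x of dish in the frame of white_jar between -0.018 and 0.018 m and height (world z) of each of dish, blue_jar below 0.006 m and angle between dish's own z axis and vertical below 0.12 rad and horizontal distance between cone and dish below 0.012 m and z of cone in the frame of dish between 0.001 and 0.014 m and angle between cone's own z axis and vertical below 0.2 rad and x of charcoal in the frame of brick between -0.015 and 0.015 m and y of charcoal in the frame of brick between -0.015 and 0.015 m and z of charcoal in the frame of brick between 0.013 and 0.023 m and angle between the y axis of charcoal and the y axis of brick, either way round below 0.2 rad and angle between each of charcoal, blue_jar's own z axis and vertical below 0.1 rad and x of blue_jar in the frame of brick between -0.02 and 0.02 m and y of blue_jar in the frame of brick between 0.127 and 0.159 m and linear speed of each of dish, cone, charcoal, blue_jar below 0.02 m/s); the robot touches nothing.
It fails at once if the brick is shifted or knocked over (distance of brick from where it was at the start of the episode above 0.03 m or angle between brick's own z axis and vertical above 0.35 rad).
It fails at once if the white-capped jar is shifted or knocked over (distance of white_jar from where it was at the start of the episode above 0.015 m or angle between white_jar's own z axis and vertical above 0.35 rad).
It fails at once if the black-capped jar is shifted or knocked over (distance of black_jar from where it was at the start of the episode above 0.015 m or angle between black_jar's own z axis and vertical above 0.35 rad).
It fails at once if the steel block is shifted or knocked over (distance of steel_block from where it was at the start of the episode above 0.03 m or angle between steel_block's own z axis and vertical above 0.35 rad).
It fails at once if the torch is shifted or knocked over (distance of torch from where it was at the start of the episode above 0.03 m or angle between torch's own z axis and vertical above 0.35 rad).
It also fails if it takes over 102 s, if anything falls off the work surface, if the arm or the gripper's body presses on something with over 40 N, if the wrist force passes 120 N, or if a joint passes its speed limit or range.

### The arm

A 6-joint arm with a two-finger parallel gripper is mounted at the origin on a cart in front of the work surface, level with it; the furniture and walls round the work are solid. World frame = base frame: x ahead of the robot, y to its left, z up, the work surface at z = 0. Lengths are in mm, angles in rad, forces in N, time in s.
With the tool pointing down it reaches from about 300 to 775 mm from the base axis. Payload 14.6 kg.
Tool frame: the origin (TCP) lies midway between the tips of the shut fingers; the grasp point (between the pads) lies 19 mm behind it; z points along the fingers, y is the direction in which the jaws open and shut (so a half turn about z gives the same grasp; the last joint's range is limited). The gripper opens to 94 mm and grips with 3 to 60 N. Pads are 16 mm wide; open, the fingers measure 119 mm over their backs; the gripper's body (75 mm by 177 mm) begins 78 mm behind the grasp point.
Start: joints at [1.081, 0.3, 1.521, -0, 1.321, -0.067], TCP at [225.67, 501.56, 205.446] pointing down, gripper open.
Joint ranges: [-3.03, 3.03], [-0.79, 2.21], [0.23, 2.52], [-1.04, 4.18], [0, 3.07], [-2.55, 2.55]. Speed limits (rad/s): [2.22, 2.22, 2.57, 3.14, 3.14, 3.14].

### API

Orientations are given as [roll, pitch, yaw] about the fixed x, y, z axes, in that order (R = Rz(yaw) Ry(pitch) Rx(roll)).
In Python, from cell import manip, camera gives the robot as it stands. The module is installed in compiled form; this text tells all that it offers.
- The arm moves only by the tool jog_arm, never from a script. Its argument "commands" is a list of rows, each a list of 7 numbers: the shift along the world's x, y, z in units of 1 m (1.0 is 1 m), then the turn, a rotation vector about the world's x, y, z in units of 120 degrees (1.0 is 120 degrees), then the opening, from 0 (shut) to 1 (fully open). In form: [[x, y, z, ax, ay, az, grip], ...]. A call has exactly 10 rows; each row is the pose to reach, as a shift and turn from the pose commanded when the call began; what a row does not reach only later rows make up. A row lasts 1/8 s, in which the tool goes at most 62.5 mm and 10.7 degrees, less where a joint would pass 70% of its speed; a pose out of reach is approached as far as the arm can. A call with a number of a shift or a turn outside -1 to 1 is refused whole. A call with a gripper value outside its range is refused whole. The fingers move at their own pace and stop on an object; "grip_force" is the grip in N (left out, the last holds). Time passes only in rows, so rows that repeat a pose let the fingers close, or fill a call up. It gives the time, the measured TCP pose, the force and the opening at its end, in the units of the state.
- manip.read_state(): the state, without advancing time (a new reading comes with each control period).
- camera(name): name is "scene" or "top" or "wrist"; returns a dict with "pixels" (420x560x3 uint8, blue, green, red), "vertical_fov" (degrees; the focal length in pixels is half the picture's height over the tangent of half this angle, whatever the lens; pixels are square), "cx", "cy" (the principal point, pixels), "k1" (the pictures are not rectified: a ray, as slopes to the right and down, at radius r is drawn at 1 + k1 r^2 times it, then the intrinsics apply), "rvec" (rotation vector, rad) and "tvec" (3), from world to camera coordinates, as OpenCV has them. Camera axes: x right, y down, z forward; pixel columns grow to the right and rows downward; lengths in mm; the calibration is good to about 2 mm. A picture is of the moment at which its call begins. There is no depth.
- manip.sign_off(): hands the job in, once; it reports no verdict.
The state is a dict: "clock": time; "joints": joint angles; "qd": joint speeds; "effort": joint torques, N m; "eef_pos": TCP position; "eef_rot": TCP orientation; "wrist_force": force on the tool from outside, world axes, zero at the start; "moment": the same for the moment, N m; "finger_gap": finger opening in mm.
Only numpy, scipy, OpenCV 4.12 (cv2) and the standard library are available. Lean on these libraries where they do the work, as an engineer would, in place of code of your own. Each camera call takes 0.05 s, during which the arm holds its last target.

## Working session

There is one attempt and no reset: what is moved stays moved. The work goes in short steps, Python scripts to look and compute and a tool call to move; the robot and the scene stay as the last step left them, time stands still between calls to the robot, and variables do not carry over. Pictures are saved under pics/ and viewed, and the job is handed in when it is done.

Besides the shell and the picture viewer there is one more tool, called after "Request:" as name(argument=value, ...) on one line, values as JSON. jog_arm: Moves the arm, as the interface text tells. Its arguments: {"type":"object","properties":{"commands":{"type":"array","items":{"type":"array","items":{"type":"number"}}},"grip_force":{"type":"number"}},"required":["commands"]}

```bash
ls; mkdir -p pics
python3 - <<'E'
from cell import manip, camera
import cv2
print(manip.read_state())
for n in ("scene","top","wrist"):
    c=camera(n); cv2.imwrite(f"pics/{n}0.png",c["pixels"])
    print(n,{k:v for k,v in c.items() if k!="pixels"})
E
```

```text
pics
{'clock': 0.0, 'joints': array([ 1.08142361e+00,  3.00510739e-01,  1.52158136e+00,  2.82561190e-06,
        1.32069579e+00, -6.65948338e-02]), 'qd': array([ 1.56046128e-03, -1.45594577e-03,  6.10692248e-05, -6.24154859e-04,
       -6.52529455e-04, -2.61024223e-04]), 'effort': array([-6.93408697e-05, -5.31815815e+01, -3.52742743e+01,  7.08748936e-02,
        2.43919948e-02, -8.90864521e-05]), 'eef_pos': array([225.53805363, 501.34182882, 204.86446864]), 'eef_rot': array([-3.14040024e+00, -8.22687733e-05,  2.71881402e+00]), 'wrist_force': array([ 0.25211812, -0.17192955,  1.17583169]), 'moment': array([ 0.00958321, -0.01280341, -0.04151652]), 'finger_gap': 93.51322270749658}
scene {'vertical_fov': 43.04121806995245, 'cx': 283.78776477407285, 'cy': 209.25736391100477, 'k1': -0.09785156753164474, 'rvec': array([ 1.91223047, -1.03833796,  0.60139581]), 'tvec': array([-309.04215457,  285.31232413,  793.38237412])}
top {'vertical_fov': 52.33260073380621, 'cx': 286.34457283794586, 'cy': 211.9014575554237, 'k1': -0.020188744218881685, 'rvec': array([ 2.10064388, -2.13691234,  0.21428629]), 'tvec': array([ 34.52544896, 592.69024612, 937.4202536 ])}
wrist {'vertical_fov': 68.84115843831076, 'cx': 279.1862650715993, 'cy': 205.64072226123633, 'k1': -0.024339941595280464, 'rvec': array([-2.46092426, -1.59270925, -0.19378315]), 'tvec': array([-551.06418912,  -25.71551052,  390.53799022])}
```

View pics/scene0.png

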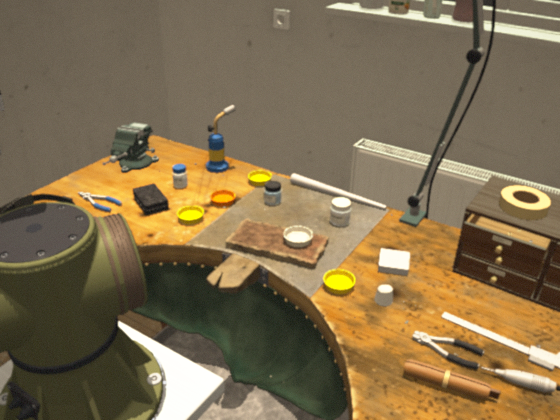

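View pics/top0.png

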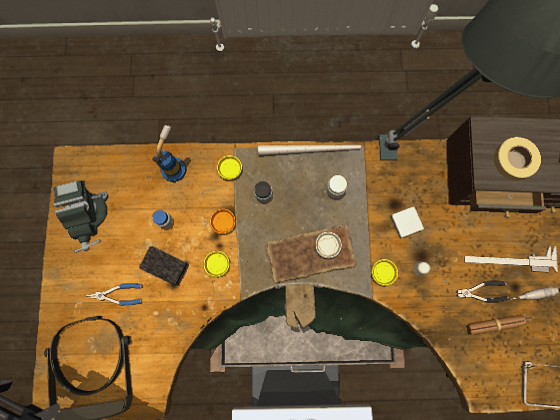

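View pics/wrist0.png

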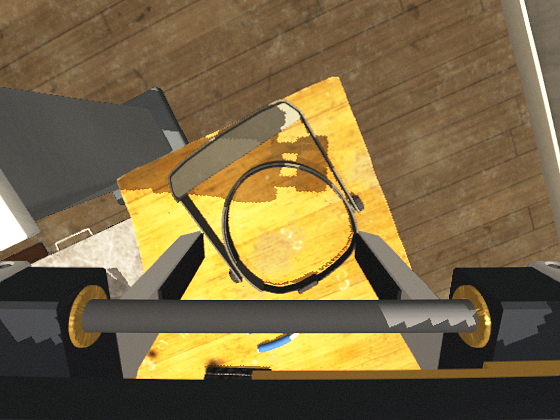

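Candidates, as seen in the top picture:
- Dish-like: cream dish on the brick (328,245), which is the one I want; yellow (230,167), (217,264) and (384,272) and orange (223,221) are decoys.
- Cone: white stub (424,268); the steel block (407,222) is also white.
- Blue jar (162,219), next to the blue torch (170,165).
- Charcoal (163,265).
- White-capped jar (338,186) and black-capped jar (263,191).

I'll check these in close crops.

```bash
cat > h.py <<'E'
import numpy as np, cv2
def K(c):
    h=c["pixels"].shape[0]; f=h/2/np.tan(np.radians(c["vertical_fov"])/2)
    return np.array([[f,0,c["cx"]],[0,f,c["cy"]],[0,0,1.]]), np.array([c["k1"],0,0,0,0.])
def rays(c,p):
    k,d=K(c); n=cv2.undistortPoints(np.array(p,float).reshape(-1,1,2),k,d).reshape(-1,2)
    R=cv2.Rodrigues(c["rvec"])[0]; o=-R.T@c["tvec"]
    return o,(R.T@np.c_[n,np.ones(len(n))].T).T
def onplane(c,p,z):
    o,v=rays(c,p); return o+v*((z-o[2])/v[:,2])[:,None]
def proj(c,P):
    k,d=K(c); return cv2.projectPoints(np.array(P,float).reshape(-1,1,3),c["rvec"],np.array(c["tvec"]),k,d)[0].reshape(-1,2)
def crop(c,x,y,r,s,fn):
    im=c["pixels"][max(0,y-r):y+r,max(0,x-r):x+r]; cv2.imwrite(fn,cv2.resize(im,None,fx=s,fy=s,interpolation=cv2.INTER_CUBIC))
def tri(c1,p1,c2,p2):
    o1,v1=rays(c1,[p1]);o2,v2=rays(c2,[p2]);v1=v1[0]/np.linalg.norm(v1);v2=v2[0]/np.linalg.norm(v2)
    t=np.linalg.lstsq(np.c_[v1,-v2],o2-o1,rcond=None)[0]
    a,b=o1+t[0]*v1,o2+t[1]*v2
    return (a+b)/2,np.linalg.norm(a-b)
E
python3 - <<'E'
from cell import manip, camera
from h import *
import pickle
t=camera("top"); s=camera("scene"); pickle.dump((t,s),open("c0.pkl","wb"))
a=cv2.resize(t["pixels"][145:300,235:445],None,fx=3.8,fy=3.8,interpolation=cv2.INTER_CUBIC)
cv2.imwrite("pics/t1.png",a)
a=cv2.resize(t["pixels"][145:300,120:260],None,fx=3.8,fy=3.8,interpolation=cv2.INTER_CUBIC)
cv2.imwrite("pics/t2.png",a)
a=cv2.resize(s["pixels"][150:320,130:430],None,fx=2.6,fy=2.6,interpolation=cv2.INTER_CUBIC)
cv2.imwrite("pics/s1.png",a)
o,_=rays(t,[[0,0]]);print(o, rays(s,[[0,0]])[0])
E
```

```text
[ 397.19658299   29.56189232 1035.65990331] [-285.4931178  -538.98541532  659.05551278]
```

View pics/t1.png

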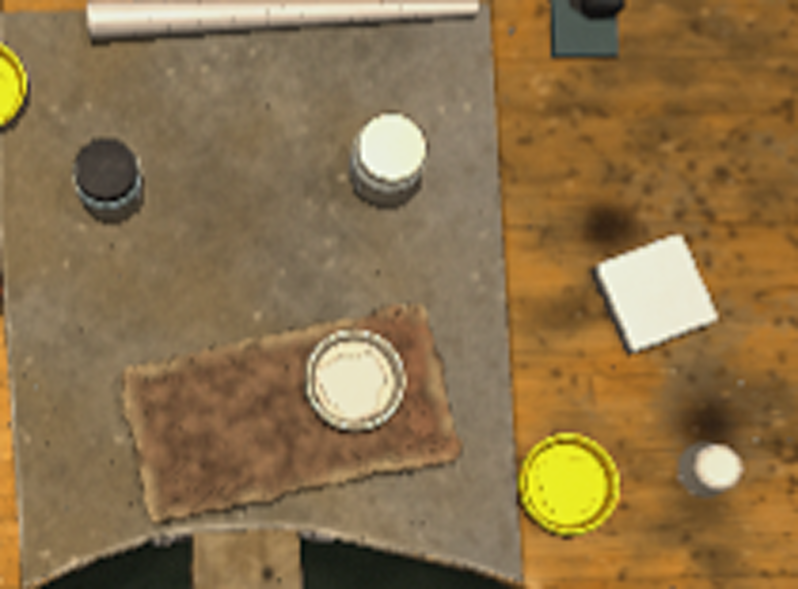

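View pics/t2.png

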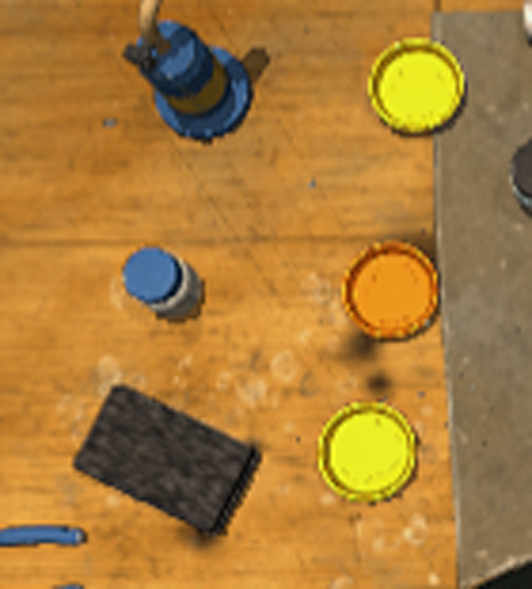

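View pics/s1.png

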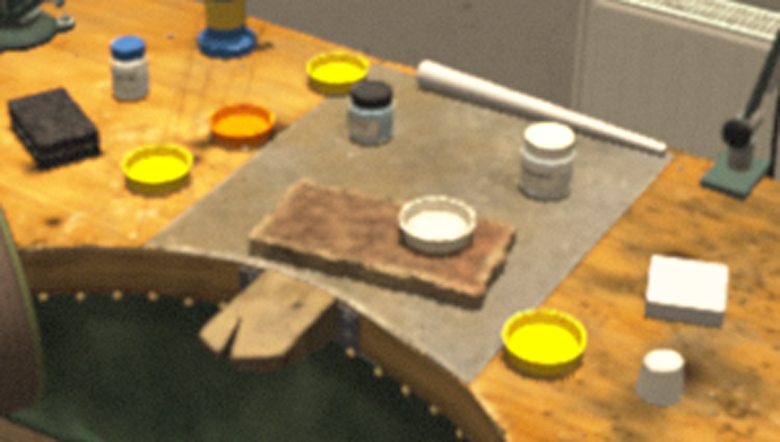

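The crops confirm the choices: cream dish on the brick (crop t1 355,380), cone (717,467), black cap (107,170), white cap (390,148), blue cap (t2 152,275), and charcoal lying flat (t2 167,455). Next I measure them.

```bash
cat > meas.py <<'E'
from h import *
def blob(c,roi,f,largest=True):
    x0,y0,x1,y1=roi; im=c["pixels"][y0:y1,x0:x1]; S=4
    im=cv2.resize(im,None,fx=S,fy=S,interpolation=cv2.INTER_CUBIC)
    hsv=cv2.cvtColor(im,cv2.COLOR_BGR2HSV).astype(int); m=f(hsv[...,0],hsv[...,1],hsv[...,2]).astype(np.uint8)*255
    m=cv2.morphologyEx(m,cv2.MORPH_OPEN,np.ones((5,5),np.uint8))
    cs,_=cv2.findContours(m,cv2.RETR_EXTERNAL,cv2.CHAIN_APPROX_NONE); k=max(cs,key=cv2.contourArea)
    return (k.reshape(-1,2)+.5)/S-.5+[x0,y0], m
def circ(c,k,z):
    P=onplane(c,k,z)[:,:2].astype(np.float32); (x,y),r=cv2.minEnclosingCircle(P)
    M=cv2.moments(P.reshape(-1,1,2)*1); e=cv2.fitEllipse(P)
    return np.round([x,y,2*r],1),np.round(e[0],1),np.round(e[1],1)
def rect(c,k,z):
    P=onplane(c,k,z)[:,:2].astype(np.float32); return cv2.minAreaRect(P),P
E
python3 - <<'E'
from meas import *
import pickle
t,s=pickle.load(open("c0.pkl","rb"))
k,m=blob(t,(145,200,180,235),lambda h,s,v:(h>95)&(h<125)&(s>100)); print("blue",circ(t,k,54))
k,m=blob(t,(245,175,282,210),lambda h,s,v:(v<75)); print("black",circ(t,k,47))
k,m=blob(t,(322,170,355,196),lambda h,s,v:(v>185)); print("white",circ(t,k,52))
k,m=blob(t,(412,258,436,280),lambda h,s,v:(v>170)&(s<60)); print("cone",circ(t,k,34))
k,m=blob(t,(312,228,346,264),lambda h,s,v:(s<75)); print("dish",circ(t,k,36))
cv2.imwrite("pics/mdish.png",m)
k,m=blob(t,(130,235,200,295),lambda h,s,v:(v<95)); r,P=rect(t,k,28); print("char",r)
cv2.imwrite("pics/mchar.png",m)
k,m=blob(t,(255,215,365,290),lambda h,s,v:(s>75)&(h<25)); r,P=rect(t,k,18); print("brick",r)
cv2.imwrite("pics/mbrick.png",m)
k,m=blob(t,(385,200,430,240),lambda h,s,v:(v>170)&(s<60)); r,P=rect(t,k,18); print("steel",r)
E
```

```text
blue (array([587. , 320.5,  35.7]), array([586.8, 320.6]), array([31.2, 34.7]))
black (array([651.1,  80. ,  41.5]), array([650.8,  80.1]), array([36.8, 40.4]))
white (array([662.2, -99.2,  42.9]), array([662.2, -99.1]), array([40.6, 41.7]))
cone (array([ 460.9, -294. ,   26.7]), array([ 460.4, -294.1]), array([24.4, 25. ]))
dish (array([517.9, -71.7,  63.7]), array([516.7, -69.9]), array([55.2, 57.7]))
char ((472.52593994140625, 315.91607666015625), (105.3336181640625, 66.77877044677734), 65.20870971679688)
brick ((504.5597839355469, -22.75328826904297), (250.95460510253906, 178.57644653320312), 89.02982330322266)
steel ((573.32470703125, -268.7275695800781), (60.70281982421875, 60.222740173339844), 19.705793380737305)
```

Run:
```python
from meas import *
import pickle
t,s=pickle.load(open("c0.pkl","rb"))
# brick vs mat: a channel of Lab
im=cv2.resize(t["pixels"][210:295,255:370],None,fx=4,fy=4,interpolation=cv2.INTER_CUBIC)
hsv=cv2.cvtColor(im,cv2.COLOR_BGR2HSV); lab=cv2.cvtColor(cv2.GaussianBlur(im,(0,0),4),cv2.COLOR_BGR2LAB)
for p in [(40,200),(100,230),(200,200),(200,80),(300,60),(200,150)]: print(p,lab[p[1],p[0]],hsv[p[1],p[0]])
m=((lab[...,1]>131)).astype(np.uint8)*255
m[:, :] = m
cv2.imwrite("pics/a.png",cv2.hconcat([cv2.cvtColor(m,cv2.COLOR_GRAY2BGR)]))
c=lambda x,y:[x/3.8+235-.37,y/3.8+145-.37]
P=onplane(t,[c(127,368),c(427,306),c(460,455),c(155,520)],18)[:,:2]; print(P, P.mean(0), [np.linalg.norm(P[i]-P[i-1]) for i in range(4)])
d=(P[0]+P[3]-P[1]-P[2]);print("brick y ang",np.degrees(np.arctan2(d[1],d[0])))
im=cv2.resize(t["pixels"][238:292,130:198],None,fx=10,fy=10,interpolation=cv2.INTER_CUBIC); cv2.imwrite("pics/char.png",im)
```

```text
(40, 200) [135 131 149] [ 19  93 151]
(100, 230) [ 98 138 148] [ 13 132 112]
(200, 200) [101 137 149] [ 13 125 118]
(200, 80) [120 131 148] [ 18 100 128]
(300, 60) [134 130 144] [ 19  77 140]
(200, 150) [105 138 149] [ 15 129 127]
[[ 529.90146037   69.2215588 ]
 [ 566.26768877 -121.74192938]
 [ 471.65816155 -138.14184423]
 [ 434.90380611   52.74760794]] [500.6827792  -34.47865172] [np.float64(96.4154830540658), np.float64(194.3953610103263), np.float64(96.02041370367549), np.float64(194.395641905938)]
brick y ang 100.84027766916631
```

View pics/a.png

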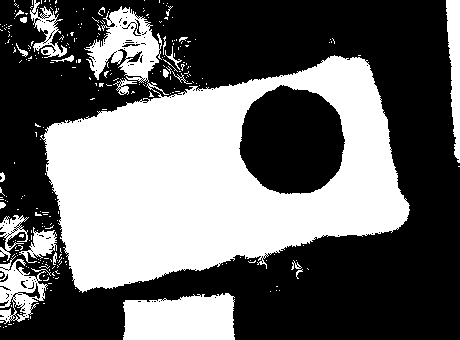

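View pics/char.png

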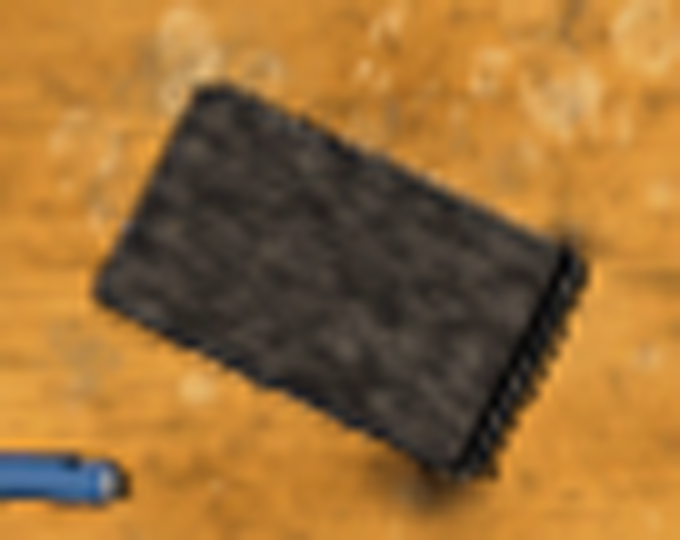

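The brick mask is clean: corners near (48,125), (365,60), (408,215), (78,290) in the 4x crop. The charcoal's top face has corners (200,85), (97,290), (452,470), (570,240) in the 10x crop, with its right side face also in view.

Run:
```python
from meas import *
import pickle
t,s=pickle.load(open("c0.pkl","rb"))
m=cv2.imread("pics/a.png",0)
m=cv2.morphologyEx(m,cv2.MORPH_OPEN,np.ones((21,21),np.uint8))
cs,_=cv2.findContours(m,cv2.RETR_EXTERNAL,cv2.CHAIN_APPROX_NONE)
for k in cs:
    if cv2.contourArea(k)<20000: continue
    P=onplane(t,(k.reshape(-1,2)+.5)/4-.5+[255,210],18)[:,:2].astype(np.float32); print("brick",cv2.minAreaRect(P), cv2.contourArea(P)); 
    M=cv2.moments(P.reshape(-1,1,2)); print(M["m10"]/M["m00"],M["m01"]/M["m00"])
p=np.array([(200,85),(97,290),(452,470),(570,240)])/10-.45+[130,238]
P=onplane(t,p,28)[:,:2]; print(P,P.mean(0),[np.linalg.norm(P[i]-P[i-1]) for i in range(4)])
d=P[0]+P[1]-P[2]-P[3]; print(np.degrees(np.arctan2(d[1],d[0])))
# dish rim/hollow
k,mm=blob(t,(316,232,342,258),lambda h,s,v:(v>200)&(s<60)); print("hollow/rim",circ(t,k,30))
```

```text
brick ((501.9739990234375, -31.69732666015625), (108.07762145996094, 205.41702270507812), 10.398372650146484) 16758.416610799133
496.3028154561887 -23.839877674271673
[[522.32842981 349.85361165]
 [474.31381444 371.98844295]
 [431.26773313 287.02055811]
 [484.27671099 260.95454182]] [478.04667209 317.45428863] [np.float64(96.70045460728737), np.float64(52.871107850352594), np.float64(95.24970640659167), np.float64(59.07104992248089)]
64.99396204267775
hollow/rim (array([518.4, -72.2,  48.1]), array([518.2, -71.2]), array([39.3, 44.2]))
```

View pics/mdish.png

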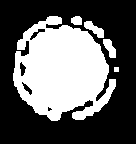

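Run:
```python
from meas import *
import pickle
t,s=pickle.load(open("c0.pkl","rb"))
c=lambda x,y:[x/3.8+235-.37,y/3.8+145-.37]
print("dish",onplane(t,[c(355,380)],36), "torch foot",onplane(t,[[173.5,174]],5),"yel",onplane(t,[[217,264],[384,272],[223,221]],15))
print("jar target px",proj(t,[[475,108,0],[456,108,0]]))
# check in scene camera: project brick model & items
B=np.array([501,-33]);a=np.radians(100.4);u=np.array([np.cos(a),np.sin(a)]);v=np.array([u[1],-u[0]])
pts=[np.r_[B+i*103*u+j*52.5*v,18] for i,j in((1,1),(1,-1),(-1,-1),(-1,1))]
im=s["pixels"].copy()
cv2.polylines(im,[np.int32(np.round(proj(s,pts)*8))],True,(0,255,0),1,cv2.LINE_AA,3)
a=np.radians(65);u=np.array([np.cos(a),np.sin(a)]);v=np.array([u[1],-u[0]])
pts=[np.r_[np.array([477,317])+i*50*u+j*30*v,28] for i,j in((1,1),(1,-1),(-1,-1),(-1,1))]
cv2.polylines(im,[np.int32(np.round(proj(s,pts)*8))],True,(0,255,0),1,cv2.LINE_AA,3)
th=np.linspace(0,6.28,40)
for x,y,r,z in((518,-71.5,31,36),(587,320.5,18,54),(651,80,20,47),(662,-99,21,52),(461,-294,17.5,0)):
    cv2.polylines(im,[np.int32(proj(s,np.c_[x+r*np.cos(th),y+r*np.sin(th),th*0+z])*8)],True,(0,255,0),1,cv2.LINE_AA,3)
cv2.imwrite("pics/s2.png",cv2.resize(im[150:320,130:430],None,fx=2.6,fy=2.6,interpolation=cv2.INTER_CUBIC))
```

```text
dish [[517.668925   -72.40799533  36.        ]] torch foot [[705.6835677  305.25403734   5.        ]] yel [[ 478.40846911  191.25588609   15.        ]
 [ 452.62695054 -205.05765673   15.        ]
 [ 582.08958775  178.16532554   15.        ]]
jar target px [[252.47749058 265.32485397]
 [252.49437502 273.26460195]]
```

View pics/s2.png

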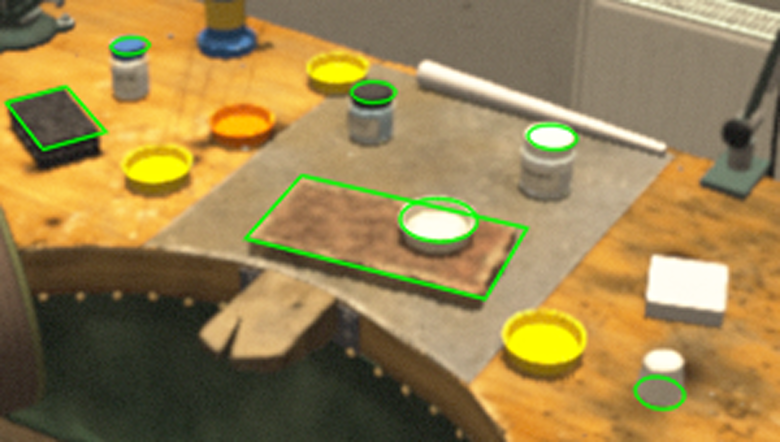

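Request:
jog_arm(commands=[[0.03,-0.06,-0.008,0,0,0.05,1],[0.06,-0.115,-0.016,0,0,0.12,1],[0.088,-0.172,-0.024,0,0,0.2,1],[0.116,-0.23,-0.032,0,0,0.231,1],[0.146,-0.287,-0.04,0,0,0.231,1],[0.175,-0.344,-0.05,0,0,0.231,1],[0.205,-0.4,-0.058,0,0,0.231,1],[0.234,-0.458,-0.065,0,0,0.231,1],[0.263,-0.515,-0.07,0,0,0.231,1],[0.292,-0.573,-0.075,0,0,0.231,1]])

```text
clock: 1.5
eef_pos: [506.6, -50.1, 132.4]
eef_rot: [3.142, 0.0, -3.081]
wrist_force: [1.2, 1.3, 0.6]
finger_gap: 93.6
```

The outlines cast from the top view sit on the scene view's brick, caps and dish to within a few mm. Now I finish the approach and look with the wrist camera.

Request:
jog_arm(commands=[[0,0,0,0,0,0,1],[0,0,0,0,0,0,1],[0,0,0,0,0,0,1],[0,0,0,0,0,0,1],[0,0,0,0,0,0,1],[0,0,0,0,0,0,1],[0,0,0,0,0,0,1],[0,0,0,0,0,0,1],[0,0,0,0,0,0,1],[0,0,0,0,0,0,1]])

```text
clock: 2.75
eef_pos: [505.9, -48.1, 132.5]
eef_rot: [3.142, 0.0, -3.081]
wrist_force: [-0.2, -0.1, 0.1]
finger_gap: 93.8
```

Run:
```python
from meas import *
from cell import manip,camera
w=camera("wrist"); cv2.imwrite("pics/w1.png",w["pixels"]); s=manip.read_state(); print(s["eef_pos"],s["eef_rot"],s["joints"])
print(proj(w,[[518,-71.5,36],[s["eef_pos"][0],s["eef_pos"][1],36],[501,-33,18]]))
import pickle; pickle.dump(w,open("w1.pkl","wb"))
```

```text
[505.92653486 -48.08036154 132.54152281] [ 3.14158671e+00  7.51620542e-07 -3.08062072e+00] [-1.66833329e-01  2.82281699e-01  1.72290358e+00  6.56515432e-06
  1.13640799e+00 -1.79860436e+00]
[[252.21685824 216.79975677]
 [277.90239965 205.82704241]
 [293.553155   197.47557413]]
```

View pics/w1.png

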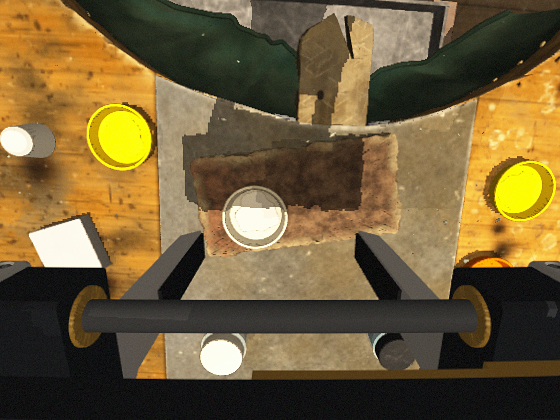

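The wrist view shows the dish at (255,216), rim about 65 px across, and the whole brick with corners (193,158), (396,133), (400,230), (207,257). I refine both from it.

Run:
```python
from meas import *
import pickle
w=pickle.load(open("w1.pkl","rb"))
P=onplane(w,[(193,158),(396,133),(400,230),(207,257)],18)[:,:2]; print(P,P.mean(0)); d=P[1]+P[2]-P[0]-P[3]; print(np.degrees(np.arctan2(d[1],d[0])))
k,m=blob(w,(215,180,295,255),lambda h,s,v:(s<70)&(v>110)); cv2.imwrite("pics/m.png",m); print(circ(w,k,36)); print(onplane(w,[(255,216)],36))
print(cv2.minEnclosingCircle(k.astype(np.float32)))
print("caps",onplane(w,[(223,353)],52))
```

```text
[[ 468.36336476 -131.71388204]
 [ 433.14423753   58.69498291]
 [ 528.03246403   77.37612817]
 [ 569.40636179 -117.8244902 ]] [499.73660702 -28.36681529]
101.23435259289826
(array([515.9, -68.7,  49. ]), array([519.9, -68.8]), array([40.5, 47.1]))
[[517.05990673 -68.92526284  36.        ]]
((255.19268798828125, 214.5), 26.10401725769043)
caps [[657.03116769 -93.97824779  52.        ]]
```

View pics/m.png

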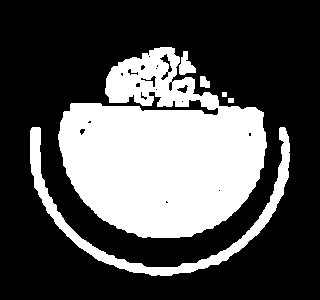

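Request:
jog_arm(commands=[[0.0115,-0.0225,-0.03,0,0,0,1],[0.0115,-0.0225,-0.07,0,0,0,1],[0.0115,-0.0225,-0.1,0,0,0,1],[0.0115,-0.0225,-0.1105,0,0,0,1],[0.0115,-0.0225,-0.1105,0,0,0,1],[0.0115,-0.0225,-0.1105,0,0,0,0.55],[0.0115,-0.0225,-0.1105,0,0,0,0.55],[0.0115,-0.0225,-0.1105,0,0,0,0.55],[0.0115,-0.0225,-0.1105,0,0,0,0.55],[0.0115,-0.0225,-0.1105,0,0,0,0.55]], grip_force=5)

```text
clock: 4.05
eef_pos: [517.6, -70.6, 22.3]
eef_rot: [-3.141, 0.0, -3.081]
wrist_force: [-0.1, -0.5, 3.2]
finger_gap: 60.8
```

The fingers stopped at 60.8 mm on the dish rim, so it is centred along y. Now I open and turn a quarter so the jaws lie across the jar line.

Request:
jog_arm(commands=[[0,0,0,0,0,0,1],[0,0,0,0,0,0,1],[0,0,0,0,0,-0.09,1],[0,0,0,0,0,-0.18,1],[0,0,0,0,0,-0.27,1],[0,0,0,0,0,-0.35,1],[0,0,0,0,0,-0.43,1],[0,0,0,0,0,-0.51,1],[0,0,0,0,0,-0.59,1],[0,0,0,0,0,-0.67,1]])

```text
clock: 5.3
eef_pos: [517.4, -70.6, 21.9]
eef_rot: [-3.141, -0.0, 1.794]
wrist_force: [0.1, -0.5, -0.7]
finger_gap: 93.8
```

Run:
```python
from meas import *
from cell import manip,camera
w=camera("wrist"); cv2.imwrite("pics/w2.png",w["pixels"]); t=camera("top"); cv2.imwrite("pics/t3.png",t["pixels"]);s=manip.read_state(); print(s["eef_pos"],s["eef_rot"],s["finger_gap"])
print(proj(w,[[517.6,-70.6,36]]))
```

```text
[517.34948347 -70.52793839  21.90629022] [-3.14134540e+00 -1.21448527e-04  1.79718083e+00] 94.1737996189491
[[277.69848816 254.86164089]]
```

View pics/w2.png

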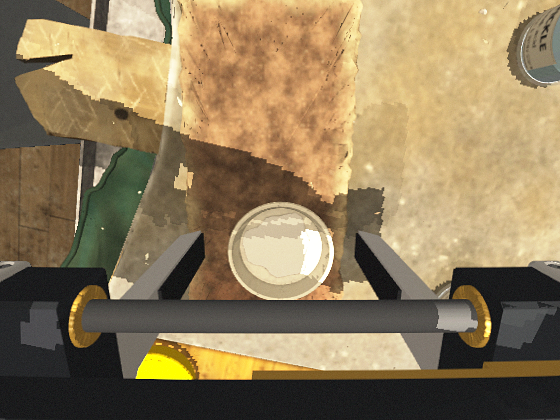

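View pics/t3.png

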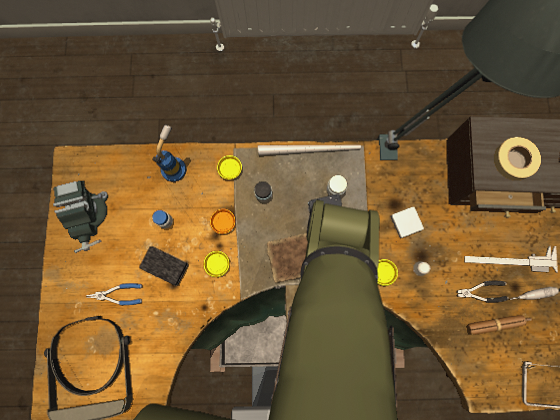

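In the wrist view the dish is at (281,251), against a predicted (278,255). After the squeeze its y is known, so the wrist camera reads about 2 mm off and the top view agrees better. Next I finish the turn, grip, lift and carry.

Request:
jog_arm(commands=[[0,0,0,0,0,-0.079,1],[0,0,0,0,0,-0.079,1],[0,0,0,0,0,-0.079,0.5],[0,0,0,0,0,-0.079,0.5],[0,0,0,0,0,-0.079,0.5],[0,0,0,0,0,-0.079,0.5],[0,0,0,0,0,-0.079,0.5],[0,0,0,0,0,-0.079,0.5],[0,0,0.02,0,0,-0.079,0.5],[0,0,0.05,0,0,-0.079,0.5]], grip_force=12)

```text
clock: 6.65
eef_pos: [516.8, -70.5, 71.9]
eef_rot: [-3.14, -0.001, 1.634]
wrist_force: [-0.4, -0.8, -1.6]
finger_gap: 59.8
```

Request:
jog_arm(commands=[[0.03,0.013,0.005,0,0,0,0.5],[0.07,0.031,0.005,0,0,0,0.5],[0.11,0.048,0.005,0,0,0,0.5],[0.139,0.061,0.005,0,0,0,0.5],[0.139,0.061,0.005,0,0,0,0.5],[0.139,0.061,0.005,0,0,0,0.5],[0.139,0.061,0,0,0,0,0.5],[0.139,0.061,-0.015,0,0,0,0.5],[0.139,0.061,-0.03,0,0,0,0.5],[0.139,0.061,-0.045,0,0,0,0.5]])

```text
clock: 7.9
eef_pos: [656.1, -9.6, 25.5]
eef_rot: [-3.141, -0.0, 1.634]
wrist_force: [0.4, -0.1, -1.2]
finger_gap: 60.1
```

Run:
```python
from meas import *
from cell import manip,camera
w=camera("wrist"); cv2.imwrite("pics/w3.png",w["pixels"]); s=camera("scene"); cv2.imwrite("pics/s3.png",cv2.resize(s["pixels"][150:320,130:430],None,fx=2.6,fy=2.6));s=manip.read_state(); print(s["eef_pos"],s["eef_rot"],s["finger_gap"],s["wrist_force"])
```

```text
[655.26126329  -9.51092555  24.45233225] [-3.13803674e+00 -4.64617523e-04  1.63386730e+00] 59.94201980636217 [ 0.60202828 -0.50991486 -0.99839394]
```

View pics/w3.png

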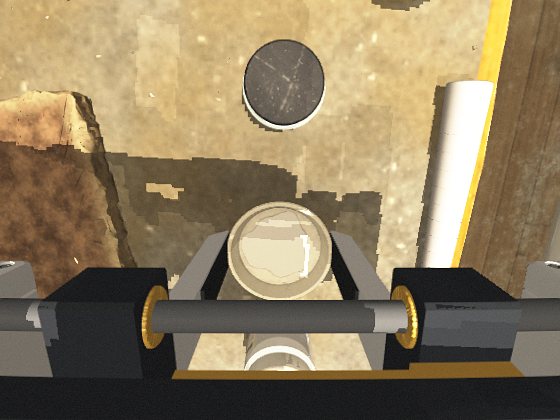

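View pics/s3.png

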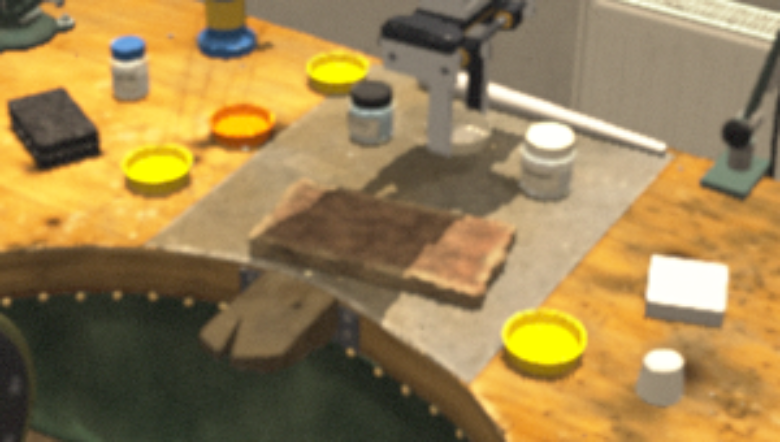

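The dish is level in the jaws at (280,250), in line with the black cap (284,82). Now I lower and release.

Request:
jog_arm(commands=[[0.001,0,-0.008,0,0,0,0.5],[0.001,0,-0.014,0,0,0,0.5],[0.001,0,-0.018,0,0,0,0.5],[0.001,0,-0.0205,0,0,0,0.5],[0.001,0,-0.0205,0,0,0,0.5],[0.001,0,-0.0205,0,0,0,0.85],[0.001,0,-0.0205,0,0,0,0.85],[0.001,0,-0.0205,0,0,0,0.85],[0.001,0,0.02,0,0,0,0.85],[0.001,0,0.07,0,0,0,0.85]])

```text
clock: 9.25
eef_pos: [656.9, -9.5, 97.3]
eef_rot: [-3.14, -0.0, 1.634]
wrist_force: [0.8, 0.3, 1.0]
finger_gap: 79.9
```

Run:
```python
from meas import *
from cell import manip,camera
w=camera("wrist"); cv2.imwrite("pics/w4.png",w["pixels"]); s=camera("scene"); cv2.imwrite("pics/s4.png",cv2.resize(s["pixels"][150:320,130:430],None,fx=2.6,fy=2.6));s=manip.read_state(); print(s["eef_pos"],s["eef_rot"],s["finger_gap"],s["wrist_force"])
print(proj(w,[[656.1,-9.6,18]]))
```

```text
[659.89832485  -9.67672694 103.24337323] [3.13257876e+00 1.18534132e-03 1.63397490e+00] 79.76629166335782 [ 0.48839369 -0.18032333  0.13545945]
[[277.52184615 212.73394553]]
```

View pics/w4.png

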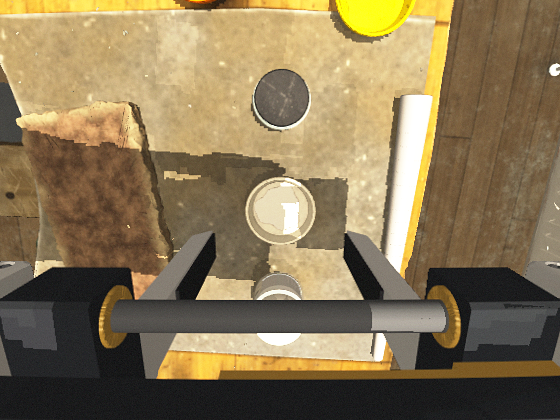

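The dish stands at (280,210), midway between the caps; the 3 px offset from the prediction is the wrist camera's known bias. Next, the cone.

Request:
jog_arm(commands=[[-0.03,-0.045,0.012,0,0,-0.085,0.65],[-0.06,-0.09,0.012,0,0,-0.17,0.65],[-0.09,-0.135,0.012,0,0,-0.255,0.65],[-0.12,-0.18,0.012,0,0,-0.34,0.65],[-0.15,-0.222,0.012,0,0,-0.425,0.65],[-0.18,-0.26,0.012,0,0,-0.51,0.65],[-0.197,-0.2845,0.012,0,0,-0.595,0.65],[-0.197,-0.2845,0.012,0,0,-0.68,0.65],[-0.197,-0.2845,0.012,0,0,-0.75,0.65],[-0.197,-0.2845,0.012,0,0,-0.75,0.65]])

```text
clock: 10.6
eef_pos: [460.3, -294.1, 108.8]
eef_rot: [-3.141, 0.0, 0.064]
wrist_force: [0.7, 0.2, -0.2]
finger_gap: 60.7
```

Run:
```python
from meas import *
from cell import manip,camera
import pickle
w=camera("wrist"); cv2.imwrite("pics/w5.png",w["pixels"]); t=camera("top"); cv2.imwrite("pics/t5.png",t["pixels"][130:330,230:460].repeat(3,0).repeat(3,1));s=manip.read_state(); print(s["eef_pos"],s["eef_rot"],s["finger_gap"],s["wrist_force"])
pickle.dump((w,t),open("c5.pkl","wb"))
print(proj(w,[[461,-294,34],[461,-294,0]]))
```

```text
[ 460.41067123 -293.96675447  108.85832342] [-3.14144350e+00  1.28742429e-04  6.66601065e-02] 60.73671001134653 [ 0.26960052 -0.47355923  0.49042548]
[[280.41667276 212.91058615]
 [280.32834616 203.59267642]]
```

View pics/w5.png

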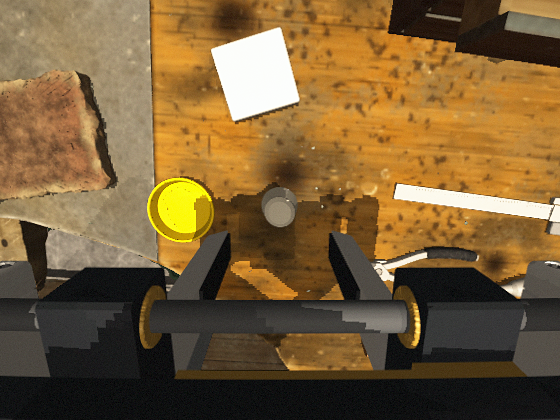

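View pics/t5.png

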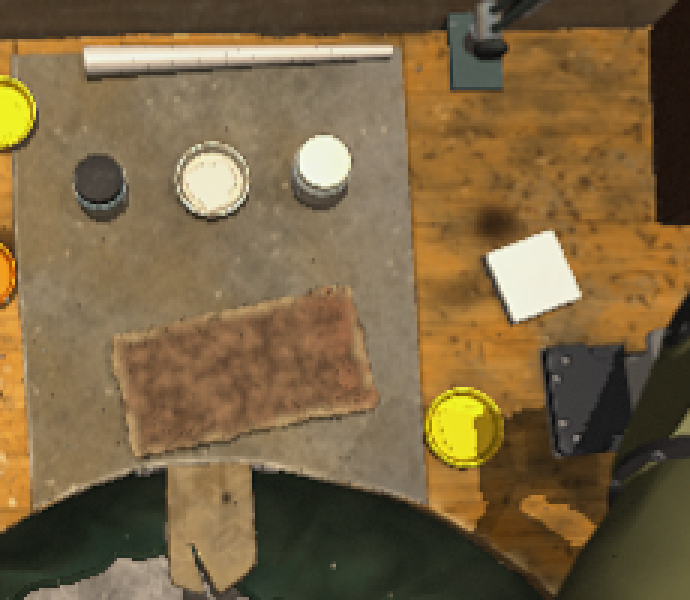

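The cone is at (279,208), about 3 px from the prediction. The top view shows the dish at (212,180) between the caps and the whole brick clear. I re-measure both.

Run:
```python
from meas import *
import pickle
w,t=pickle.load(open("c5.pkl","rb"))
im=cv2.resize(t["pixels"][210:295,255:370],None,fx=4,fy=4,interpolation=cv2.INTER_CUBIC)
lab=cv2.cvtColor(cv2.GaussianBlur(im,(0,0),4),cv2.COLOR_BGR2LAB)
m=(lab[...,1]>132).astype(np.uint8)*255
m=cv2.morphologyEx(m,cv2.MORPH_OPEN,np.ones((31,31),np.uint8)); cv2.imwrite("pics/mb.png",m)
k=max(cv2.findContours(m,cv2.RETR_EXTERNAL,cv2.CHAIN_APPROX_NONE)[0],key=cv2.contourArea)
P=onplane(t,(k.reshape(-1,2)+.5)/4-.5+[255,210],18)[:,:2].astype(np.float32)
M=cv2.moments(P.reshape(-1,1,2)); print("brick",cv2.minAreaRect(P),M["m10"]/M["m00"],M["m01"]/M["m00"],M["m00"], np.degrees(.5*np.arctan2(2*M["mu11"],M["mu20"]-M["mu02"])))
# dish: rim circle via crop center
print("dish rim by eye", onplane(t,[[212/3+230-.33,180/3+130-.33]],18))
k,m=blob(t,(286,175,316,205),lambda h,s,v:(v>185)&(s<70)); print("dish",circ(t,k,18)); cv2.imwrite("pics/m2.png",m)
for n,roi,f,z in (("black",(245,175,282,210),lambda h,s,v:(v<75),47),("white",(322,170,355,196),lambda h,s,v:(v>185),52)):
    k,_=blob(t,roi,f); print(n,circ(t,k,z)[:2])
```

```text
brick ((501.68017578125, -31.76299285888672), (105.17057037353516, 202.16200256347656), 10.461606979370117) 500.8996488489157 -32.77799947543737 19524.04265334068 -78.53916518481053
dish rim by eye [[656.45768591 -11.14194129  18.        ]]
dish (array([653.6,  -9.7,  53.7]), array([655. , -10.8]), array([46.9, 50.3]))
black (array([650.7,  80.4,  40.8]), array([650.8,  80.4]))
white (array([662.3, -99.2,  43.2]), array([662.2, -99.1]))
```

Request:
jog_arm(commands=[[0,0,-0.04,0,0,0,0.65],[0,0,-0.08,0,0,0,0.65],[0,0,-0.1,0,0,0,0.65],[0,0,-0.104,0,0,0,0.65],[0,0,-0.104,0,0,0,0.25],[0,0,-0.104,0,0,0,0.25],[0,0,-0.104,0,0,0,0.25],[0,0,-0.104,0,0,0,0.25],[0,0,-0.104,0,0,0,0.25],[0,0,-0.104,0,0,0,0.25]], grip_force=4)

```text
clock: 11.95
eef_pos: [460.7, -294.3, 5.6]
eef_rot: [3.141, -0.001, 0.063]
wrist_force: [0.1, 0.6, 6.2]
finger_gap: 32.4
```

Stopped at 32.4 mm, so the pads bear close to the tips. Now I open, turn back a quarter, rise to the carrying grip height and grip.

Request:
jog_arm(commands=[[0,0,0,0,0,0,0.65],[0,0,0.005,0,0,0,0.65],[0,0,0.01,0,0,0.085,0.65],[0,0,0.01,0,0,0.17,0.65],[0,0,0.01,0,0,0.255,0.65],[0,0,0.01,0,0,0.34,0.65],[0,0,0.01,0,0,0.425,0.65],[0,0,0.01,0,0,0.51,0.65],[0,0,0.01,0,0,0.595,0.65],[0,0,0.01,0,0,0.68,0.65]])

```text
clock: 13.2
eef_pos: [460.4, -294.1, 15.2]
eef_rot: [-3.141, -0.0, 1.493]
wrist_force: [-0.1, 1.0, -0.4]
finger_gap: 61.1
```

Request:
jog_arm(commands=[[0,0,0,0,0,0.07,0.65],[0,0,0,0,0,0.07,0.65],[0,0,0,0,0,0.07,0.2],[0,0,0,0,0,0.07,0.2],[0,0,0,0,0,0.07,0.2],[0,0,0,0,0,0.07,0.2],[0,0,0,0,0,0.07,0.2],[0,0,0,0,0,0.07,0.2],[0,0,0.03,0,0,0.07,0.2],[0,0,0.08,0,0,0.07,0.2]], grip_force=6)

```text
clock: 14.45
eef_pos: [459.7, -293.5, 94.7]
eef_rot: [-3.139, -0.002, 1.634]
wrist_force: [0.6, -1.1, 0.2]
finger_gap: 29.7
```

Run:
```python
from meas import *
from cell import manip,camera
import pickle
w=camera("wrist"); cv2.imwrite("pics/w6.png",w["pixels"]); s=camera("scene"); cv2.imwrite("pics/s6.png",cv2.resize(s["pixels"][200:320,300:450],None,fx=4,fy=4,interpolation=cv2.INTER_CUBIC));s=manip.read_state(); print(s["eef_pos"],s["eef_rot"],s["finger_gap"],s["wrist_force"])
```

```text
[ 462.28801137 -295.39608066   99.88215047] [3.135713   0.00491687 1.63385477] 29.740045355925545 [ 0.73359107 -0.84289433 -1.14387937]
```

View pics/w6.png

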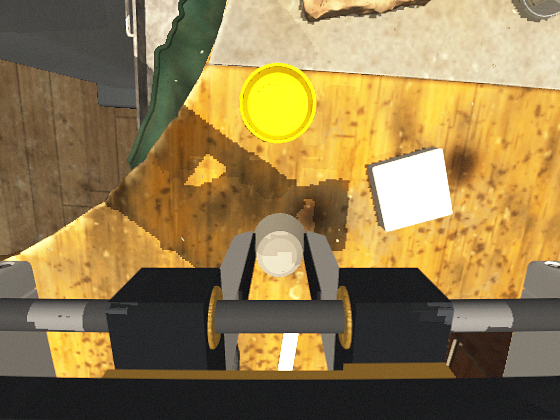

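View pics/s6.png

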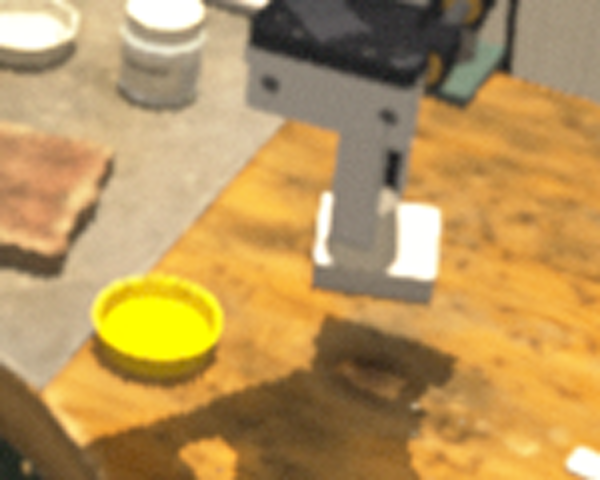

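The cone is held upright in the jaws at (281,245). I carry it over the dish.

Request:
jog_arm(commands=[[0.03,0.043,0,0,0,0,0.2],[0.06,0.087,0,0,0,0,0.2],[0.09,0.13,0,0,0,0,0.2],[0.12,0.174,0,0,0,0,0.2],[0.15,0.218,0,0,0,0,0.2],[0.175,0.255,0,0,0,0,0.2],[0.196,0.2843,0,0,0,0,0.2],[0.196,0.2843,0,0,0,0,0.2],[0.196,0.2843,0,0,0,0,0.2],[0.196,0.2843,0,0,0,0,0.2]])

```text
clock: 15.8
eef_pos: [656.0, -10.8, 95.0]
eef_rot: [-3.141, 0.0, 1.633]
wrist_force: [-0.6, -0.1, -0.5]
finger_gap: 29.8
```

Run:
```python
from meas import *
from cell import manip,camera
import pickle
w=camera("wrist"); cv2.imwrite("pics/w7.png",w["pixels"]); s=manip.read_state(); print(s["eef_pos"],s["eef_rot"],s["finger_gap"],s["wrist_force"])
```

```text
[656.12055628 -10.68526724  95.05918697] [-3.14149389e+00  5.04168837e-05  1.63275280e+00] 29.934192588449662 [-0.26421957 -0.84461626 -0.6699564 ]
```

View pics/w7.png

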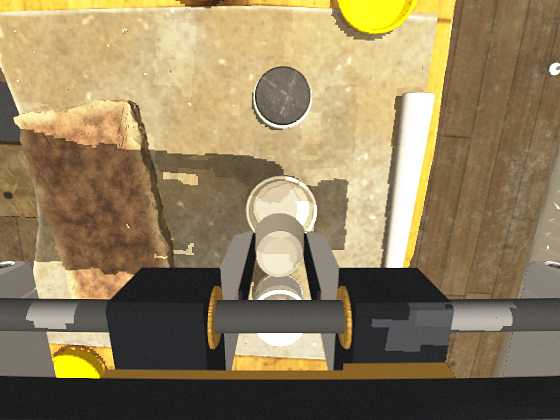

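Run:
```python
from meas import *
from cell import manip,camera
import pickle
w=camera("wrist"); s=manip.read_state(); x,y,z=s["eef_pos"]; print(s["eef_pos"])
print("pred now",proj(w,[[x,y,18]]))
# w3-equivalent: rim at tool height: dish bottom 3.9 below.. rim z = tcp z-3.9+18
print("pred w3-type",proj(w,[[x,y,z-3.9+18]]))
a=cv2.resize(cv2.imread("pics/w7.png")[165:265,230:335],None,fx=5,fy=5,interpolation=cv2.INTER_CUBIC)
b=cv2.resize(cv2.imread("pics/w3.png")[190:310,215:345],None,fx=4,fy=4,interpolation=cv2.INTER_CUBIC)
cv2.imwrite("pics/z7.png",a);cv2.imwrite("pics/z3.png",b)
```

```text
[656.18444362 -10.57966762  95.13833606]
pred now [[278.2853375  213.26224178]]
pred w3-type [[277.6794002  254.81321151]]
```

View pics/z7.png

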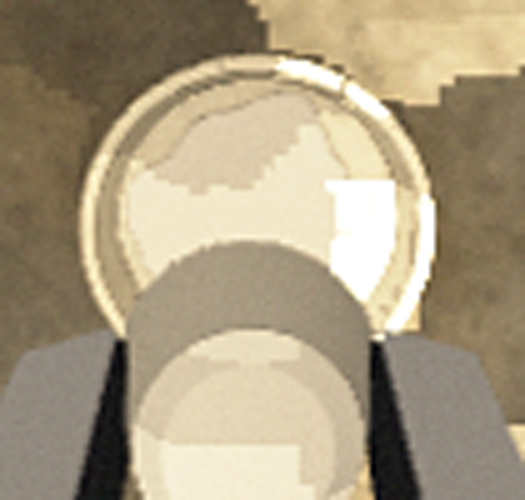

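View pics/z3.png

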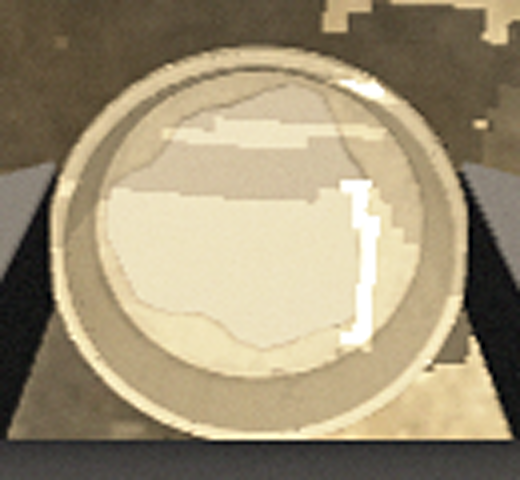

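From the enlarged crops, with the bias calibrated on the held dish, the dish lies about +1.2 mm in x and +0.4 mm in y from the tool. I correct for that and lower the cone to just above the floor.

Request:
jog_arm(commands=[[0.0012,0.0004,-0.02,0,0,0,0.2],[0.0012,0.0004,-0.04,0,0,0,0.2],[0.0012,0.0004,-0.052,0,0,0,0.2],[0.0012,0.0004,-0.058,0,0,0,0.2],[0.0012,0.0004,-0.063,0,0,0,0.2],[0.0012,0.0004,-0.067,0,0,0,0.2],[0.0012,0.0004,-0.071,0,0,0,0.2],[0.0012,0.0004,-0.0735,0,0,0,0.2],[0.0012,0.0004,-0.0735,0,0,0,0.2],[0.0012,0.0004,-0.0735,0,0,0,0.2]])

```text
clock: 17.15
eef_pos: [657.7, -9.4, 21.7]
eef_rot: [3.141, 0.0, 1.634]
wrist_force: [-0.6, -0.5, -2.0]
finger_gap: 29.9
```

Run:
```python
from meas import *
from cell import manip,camera
w=camera("wrist"); cv2.imwrite("pics/w8.png",w["pixels"]); s=camera("scene"); cv2.imwrite("pics/s8.png",cv2.resize(s["pixels"][160:260,240:380],None,fx=5,fy=5,interpolation=cv2.INTER_CUBIC));s=manip.read_state(); print(s["eef_pos"],s["eef_rot"],s["finger_gap"],s["wrist_force"])
```

```text
[657.72121858  -9.38058577  21.72288905] [3.14131470e+00 4.58903522e-05 1.63389727e+00] 30.580077178045318 [ 0.44476775 -0.08576403  0.52130921]
```

View pics/w8.png

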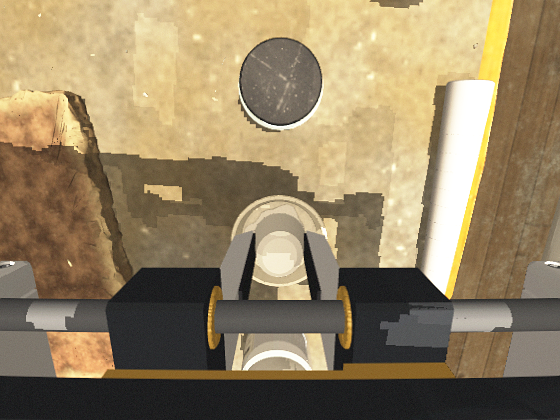

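View pics/s8.png

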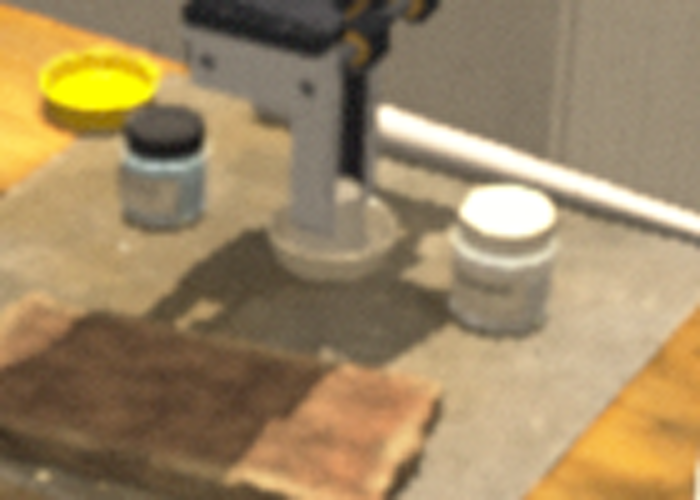

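The cone sits inside the rim at (280,245) with no side force. I lower the last millimetre, release and rise.

Request:
jog_arm(commands=[[0,-0.0004,-0.001,0,0,0,0.2],[0,-0.0004,-0.0015,0,0,0,0.2],[0,-0.0004,-0.0015,0,0,0,0.5],[0,-0.0004,-0.0015,0,0,0,0.5],[0,-0.0004,-0.0015,0,0,0,0.5],[0,-0.0004,0.005,0,0,0,0.5],[0,-0.0004,0.02,0,0,0,0.5],[0,-0.0004,0.05,0,0,0,0.5],[0,-0.0004,0.08,0,0,0,0.5],[0,-0.0004,0.08,0,0,0,0.5]])

```text
clock: 18.5
eef_pos: [658.9, -9.9, 105.1]
eef_rot: [3.136, 0.001, 1.634]
wrist_force: [-0.2, -0.4, -0.3]
finger_gap: 47.0
```

Run:
```python
from meas import *
from cell import manip,camera
w=camera("wrist"); cv2.imwrite("pics/w9.png",cv2.resize(w["pixels"][160:270,220:345],None,fx=5,fy=5,interpolation=cv2.INTER_CUBIC)); s=camera("scene"); cv2.imwrite("pics/s9.png",cv2.resize(s["pixels"][160:260,240:380],None,fx=5,fy=5,interpolation=cv2.INTER_CUBIC));s=manip.read_state(); print(s["eef_pos"],s["eef_rot"],s["finger_gap"],s["wrist_force"])
```

```text
[657.51994149  -9.76648145 101.60612465] [3.14137951e+00 4.19172923e-05 1.63390004e+00] 46.90619871469413 [ 0.72373387 -0.34533312 -0.44258941]
```

View pics/w9.png

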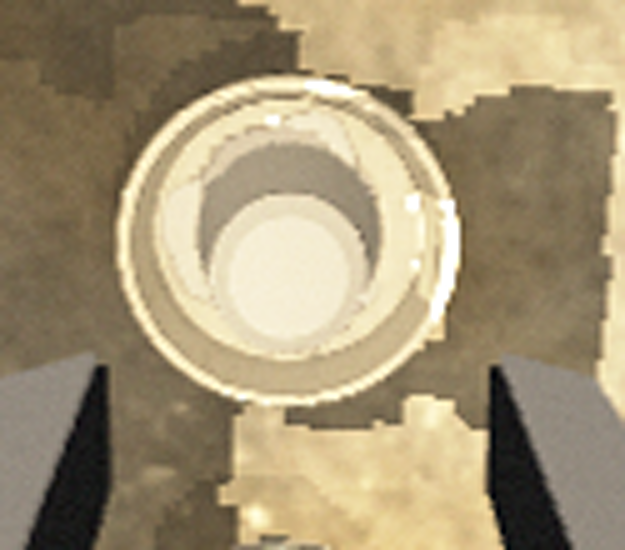

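View pics/s9.png

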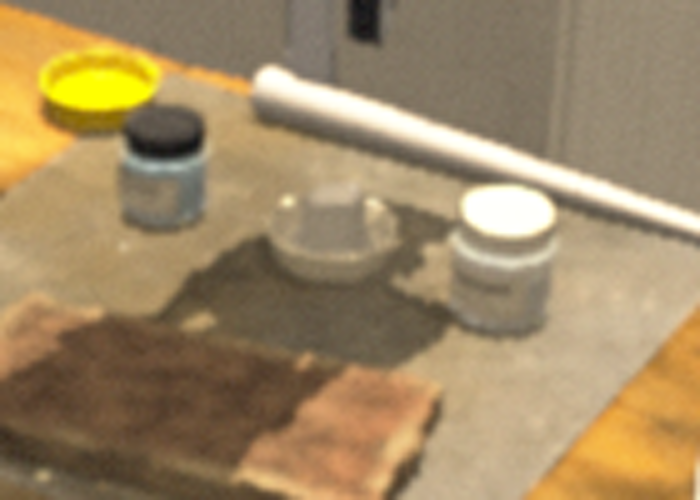

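The cone stands upright in the dish, centred within about 1 mm. Now the charcoal.

Request:
jog_arm(commands=[[-0.027,0.049,0.01,0,0,-0.04,0.6],[-0.054,0.098,0.015,0,0,-0.08,0.6],[-0.081,0.147,0.015,0,0,-0.12,1],[-0.108,0.196,0.015,0,0,-0.16,1],[-0.135,0.245,0.015,0,0,-0.2,1],[-0.16,0.29,0.015,0,0,-0.238,1],[-0.1805,0.3268,0.015,0,0,-0.238,1],[-0.1805,0.3268,0.015,0,0,-0.238,1],[-0.1805,0.3268,0.015,0,0,-0.238,1],[-0.1805,0.3268,0.015,0,0,-0.238,1]])

```text
clock: 19.85
eef_pos: [477.6, 316.0, 116.2]
eef_rot: [-3.141, 0.001, 1.134]
wrist_force: [0.7, 0.3, -0.2]
finger_gap: 94.1
```

Run:
```python
from meas import *
from cell import manip,camera
w=camera("wrist"); cv2.imwrite("pics/w10.png",w["pixels"]);s=manip.read_state(); print(s["eef_pos"],s["eef_rot"],s["finger_gap"],s["joints"])
im=w["pixels"].copy()
a=np.radians(65);u=np.array([np.cos(a),np.sin(a)]);v=np.array([u[1],-u[0]])
pts=[np.r_[np.array([477,317])+i*50*u+j*30*v,28] for i,j in((1,1),(1,-1),(-1,-1),(-1,1))]
cv2.polylines(im,[np.int32(proj(w,pts)*8)],True,(0,255,0),1,cv2.LINE_AA,3)
cv2.imwrite("pics/w10b.png",im)
```

```text
[477.63812643 316.08190086 116.30464635] [-3.14143501e+00  3.43428226e-04  1.13404251e+00] 94.06026646637518 [ 5.20685218e-01  4.36050500e-01  1.55206497e+00 -7.52196809e-05
  1.15384876e+00  9.57469536e-01]
```

View pics/w10b.png

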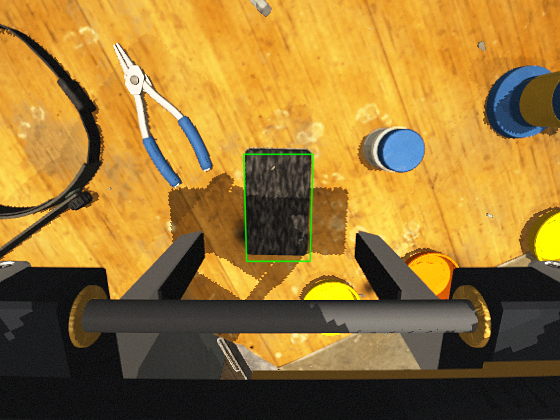

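The charcoal lies square between the jaws at (278,205), with the outline on it to within a few mm. The pliers (207,165) clear the left finger. I lower and grip.

Request:
jog_arm(commands=[[0,0.0015,-0.03,0,0,0,0.88],[0,0.0015,-0.07,0,0,0,0.88],[0,0.0015,-0.1,0,0,0,0.88],[0,0.0015,-0.112,0,0,0,0.88],[0,0.0015,-0.112,0,0,0,0.5],[0,0.0015,-0.112,0,0,0,0.5],[0,0.0015,-0.112,0,0,0,0.5],[0,0.0015,-0.112,0,0,0,0.5],[0,0.0015,-0.112,0,0,0,0.5],[0,0.0015,-0.112,0,0,0,0.5]], grip_force=15)

```text
clock: 21.15
eef_pos: [477.7, 318.8, 5.7]
eef_rot: [3.141, -0.001, 1.135]
wrist_force: [-1.7, -0.9, 7.7]
finger_gap: 58.2
```

Request:
jog_arm(commands=[[0,0,0.02,0,0,0,0.5],[0,0,0.06,0,0,0,0.5],[0,0,0.1,0,0,0,0.5],[0,0,0.1,0,0,0,0.5],[0,0,0.1,0,0,0,0.5],[0,0,0.1,0,0,0,0.5],[0,0,0.1,0,0,0,0.5],[0,0,0.1,0,0,0,0.5],[0,0,0.1,0,0,0,0.5],[0,0,0.1,0,0,0,0.5]])

```text
clock: 22.4
eef_pos: [477.1, 318.5, 104.5]
eef_rot: [-3.142, 0.0, 1.135]
wrist_force: [0.3, 0.2, -1.3]
finger_gap: 57.9
```

Run:
```python
from meas import *
from cell import manip,camera
w=camera("wrist"); cv2.imwrite("pics/w11.png",w["pixels"]);s=manip.read_state(); print(s["eef_pos"],s["eef_rot"],s["finger_gap"],s["wrist_force"])
x,y,z=s["eef_pos"]; print(proj(w,[[x,y,z-4+28]]))
im=w["pixels"].copy()
a=s["eef_rot"][2];u=np.array([np.cos(a),np.sin(a)]);v=np.array([u[1],-u[0]])
pts=[np.r_[np.array([x,y])+i*50*u+j*30*v,z+24] for i,j in((1,1),(1,-1),(-1,-1),(-1,1))]
cv2.polylines(im,[np.int32(proj(w,pts)*8)],True,(0,255,0),1,cv2.LINE_AA,3)
cv2.imwrite("pics/w11b.png",im)
```

```text
[477.13138445 318.53227923 104.52247568] [-3.14158338e+00  1.16611260e-05  1.13546803e+00] 58.1939156407973 [-0.38182171  0.03703894 -0.82904965]
[[278.52474568 262.55998746]]
```

View pics/w11b.png

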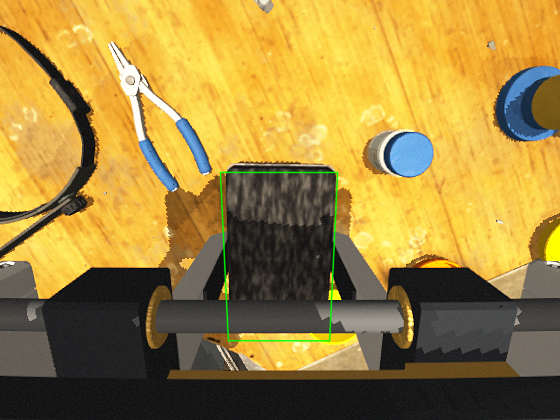

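The charcoal is held squarely, far edge at row 167, near the prediction once the bias is allowed for. I carry it over the brick, turning 36°.

Request:
jog_arm(commands=[[0.004,-0.05,0,0,0,0.05,0.5],[0.007,-0.1,0,0,0,0.1,0.5],[0.01,-0.15,0,0,0,0.15,0.5],[0.014,-0.2,0,0,0,0.2,0.5],[0.017,-0.25,0,0,0,0.25,0.5],[0.02,-0.3,0,0,0,0.299,0.5],[0.024,-0.3515,0,0,0,0.299,0.5],[0.024,-0.3515,0,0,0,0.299,0.5],[0.024,-0.3515,-0.02,0,0,0.299,0.5],[0.024,-0.3515,-0.04,0,0,0.299,0.5]])

```text
clock: 23.7
eef_pos: [501.2, -32.4, 64.2]
eef_rot: [3.141, 0.0, 1.762]
wrist_force: [0.4, 0.2, -1.7]
finger_gap: 58.0
```

Request:
jog_arm(commands=[[0,0,-0.015,0,0,0,0.5],[0,0,-0.025,0,0,0,0.5],[0,0,-0.025,0,0,0,0.5],[0,0,-0.025,0,0,0,0.5],[0,0,-0.025,0,0,0,0.5],[0,0,-0.025,0,0,0,0.5],[0,0,-0.025,0,0,0,0.5],[0,0,-0.025,0,0,0,0.5],[0,0,-0.025,0,0,0,0.5],[0,0,-0.025,0,0,0,0.5]])

```text
clock: 24.95
eef_pos: [501.1, -33.0, 39.5]
eef_rot: [3.142, -0.0, 1.762]
wrist_force: [-1.0, -0.0, -0.8]
finger_gap: 57.4
```

Run:
```python
from meas import *
from cell import manip,camera
w=camera("wrist"); cv2.imwrite("pics/w12.png",w["pixels"]);s=manip.read_state(); print(s["eef_pos"],s["eef_rot"],s["finger_gap"],s["wrist_force"])
s=camera("scene"); cv2.imwrite("pics/s12.png",cv2.resize(s["pixels"][160:280,200:380],None,fx=4,fy=4,interpolation=cv2.INTER_CUBIC))
```

```text
[501.12370399 -32.97964965  39.53222385] [-3.14156568e+00  1.52840682e-05  1.76166548e+00] 58.20004041381618 [-0.28654603  0.81123956 -0.9619422 ]
```

View pics/w12.png

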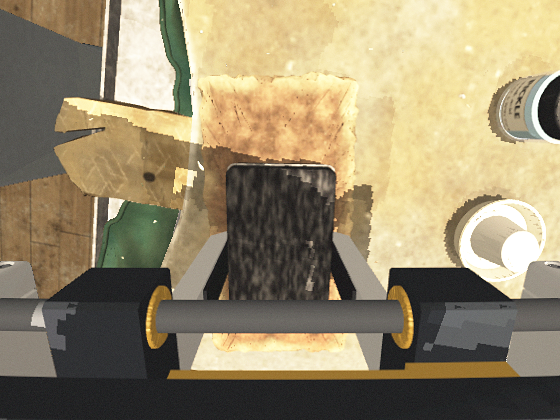

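View pics/s12.png

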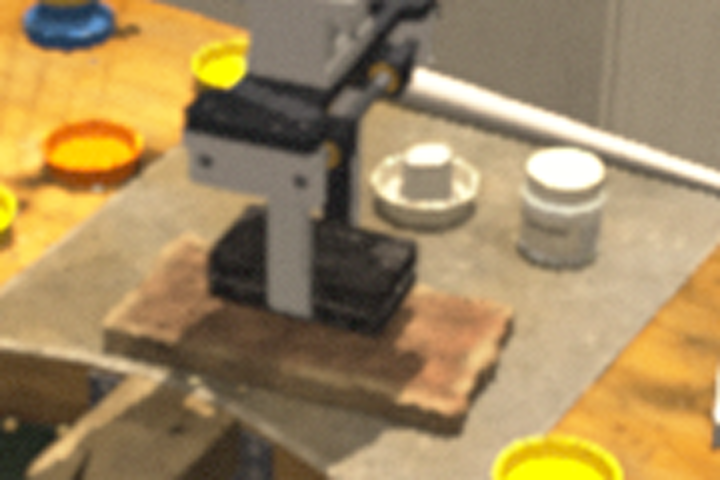

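Aligned with the brick and centred in both views. I lower and release.

Request:
jog_arm(commands=[[0,0,-0.007,0,0,0,0.5],[0,0,-0.012,0,0,0,0.5],[0,0,-0.015,0,0,0,0.5],[0,0,-0.0165,0,0,0,0.5],[0,0,-0.0165,0,0,0,0.5],[0,0,-0.0165,0,0,0,0.88],[0,0,-0.0165,0,0,0,0.88],[0,0,-0.0165,0,0,0,0.88],[0,0,0.02,0,0,0,0.88],[0,0,0.07,0,0,0,0.88]])

```text
clock: 26.3
eef_pos: [500.4, -32.9, 109.7]
eef_rot: [-3.139, -0.001, 1.762]
wrist_force: [1.1, 0.5, -0.2]
finger_gap: 82.7
```

Request:
jog_arm(commands=[[0.012,0.05,0,0,0,0.08,0.7],[0.025,0.1,0,0,0,0.16,0.7],[0.037,0.15,0,0,0,0.245,0.7],[0.05,0.2,0,0,0,0.33,0.7],[0.062,0.25,0,0,0,0.415,0.7],[0.075,0.3,0,0,0,0.5,0.7],[0.086,0.3535,0,0,0,0.58,0.7],[0.086,0.3535,0,0,0,0.658,0.7],[0.086,0.3535,0,0,0,0.658,0.7],[0.086,0.3535,0,0,0,0.658,0.7]])

```text
clock: 27.55
eef_pos: [587.2, 320.0, 109.6]
eef_rot: [-3.142, -0.0, 3.135]
wrist_force: [0.0, -0.9, 0.2]
finger_gap: 65.6
```

Run:
```python
from meas import *
from cell import manip,camera
w=camera("wrist"); cv2.imwrite("pics/w13.png",w["pixels"]);s=manip.read_state(); print(s["eef_pos"],s["eef_rot"],s["finger_gap"],s["wrist_force"])
print(proj(w,[[587,320.5,54]]))
t=camera("top"); cv2.imwrite("pics/t13.png",cv2.resize(t["pixels"][150:300,230:430],None,fx=4,fy=4,interpolation=cv2.INTER_CUBIC))
import pickle; pickle.dump(t,open("t13.pkl","wb"))
```

```text
[587.26724    319.92299677 109.67925242] [3.14156406e+00 8.01400295e-05 3.13588080e+00] 66.09242976694485 [0.94650226 0.56160366 0.24687041]
[[278.31906999 218.0470297 ]]
```

View pics/w13.png

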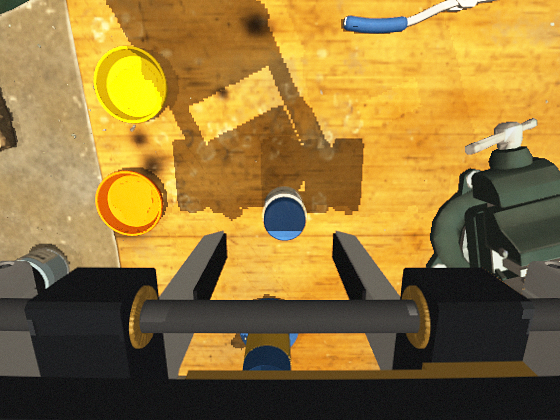

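View pics/t13.png

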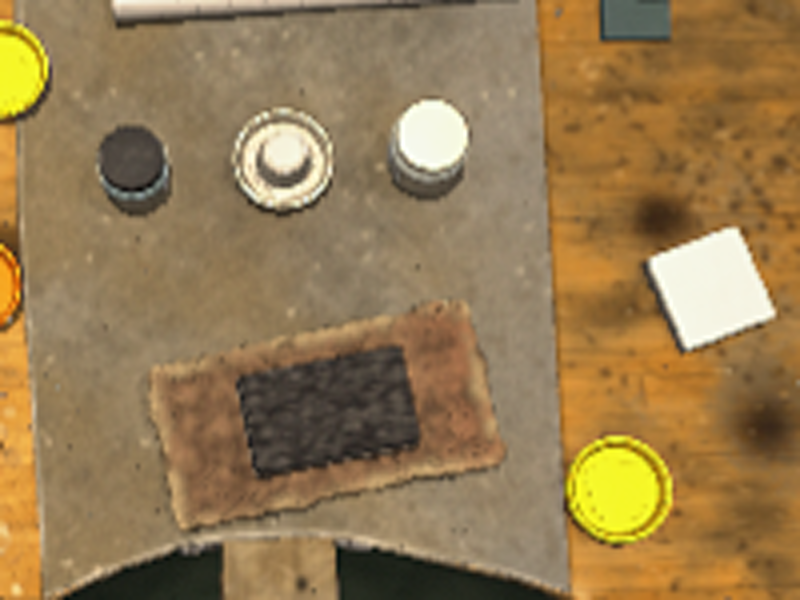

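The charcoal is centred on the brick in the top view, and the dish and cone stand in line. In the wrist view the jar cap is at (285,216) between the jaws and the torch is well behind. I lower and grip the jar.

Request:
jog_arm(commands=[[0.001,0.002,-0.03,0,0,0,0.7],[0.001,0.002,-0.06,0,0,0,0.7],[0.001,0.002,-0.085,0,0,0,0.7],[0.001,0.002,-0.0955,0,0,0,0.7],[0.001,0.002,-0.0955,0,0,0,0.3],[0.001,0.002,-0.0955,0,0,0,0.3],[0.001,0.002,-0.0955,0,0,0,0.3],[0.001,0.002,-0.0955,0,0,0,0.3],[0.001,0.002,-0.0955,0,0,0,0.3],[0.001,0.002,-0.0955,0,0,0,0.3]], grip_force=12)

```text
clock: 28.9
eef_pos: [588.5, 322.8, 15.0]
eef_rot: [3.141, 0.001, 3.14]
wrist_force: [-0.3, -0.2, 5.6]
finger_gap: 37.4
```

Request:
jog_arm(commands=[[0,0,0.02,0,0,0,0.3],[0,0,0.06,0,0,0,0.3],[0,0,0.09,0,0,0,0.3],[0,0,0.09,0,0,0,0.3],[0,0,0.09,0,0,0,0.3],[0,0,0.09,0,0,0,0.3],[0,0,0.09,0,0,0,0.3],[0,0,0.09,0,0,0,0.3],[0,0,0.09,0,0,0,0.3],[0,0,0.09,0,0,0,0.3]])

```text
clock: 30.15
eef_pos: [588.1, 322.5, 104.0]
eef_rot: [-3.142, -0.0, 3.14]
wrist_force: [0.1, 0.2, -0.7]
finger_gap: 36.7
```

Run:
```python
from meas import *
from cell import manip,camera
import pickle
w=camera("wrist"); cv2.imwrite("pics/w14.png",w["pixels"]);s=manip.read_state(); print(s["eef_pos"],s["eef_rot"],s["finger_gap"],s["wrist_force"])
x,y,z=s["eef_pos"]; print(proj(w,[[x,y,z-14+54]]))
t=pickle.load(open("t13.pkl","rb"))
k,m=blob(t,(285,232,340,275),lambda h,s,v:(v<75)); r,P=rect(t,k,46); print("char",r)
```

```text
[588.13351013 322.55754312 104.03827119] [3.14156533e+00 2.85243572e-05 3.13978778e+00] 37.1604100515988 [-0.8291194  -0.39809811 -1.09546582]
[[277.0443768  272.12503697]]
char ((498.4671630859375, -32.685264587402344), (62.10908889770508, 98.54280090332031), 9.513242721557617)
```

View pics/w14.png

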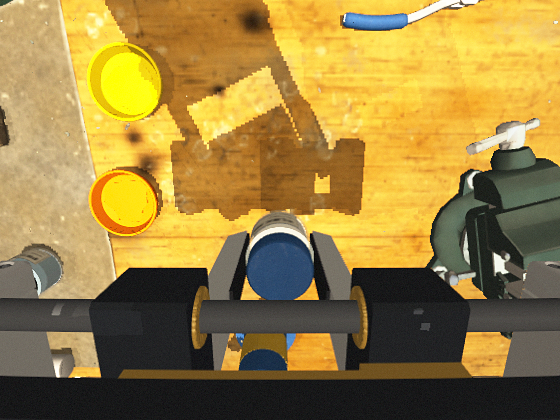

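The jar is held upright with its cap at (281,268). I carry it to the brick's left end.

Request:
jog_arm(commands=[[-0.026,-0.05,0,0,0,0,0.3],[-0.052,-0.1,0,0,0,-0.06,0.3],[-0.078,-0.15,0,0,0,-0.14,0.3],[-0.105,-0.2,0,0,0,-0.22,0.3],[-0.1135,-0.2155,0,0,0,-0.3,0.3],[-0.1135,-0.2155,0,0,0,-0.385,0.3],[-0.1135,-0.2155,0,0,0,-0.47,0.3],[-0.1135,-0.2155,0,0,0,-0.555,0.3],[-0.1135,-0.2155,0,0,0,-0.64,0.3],[-0.1135,-0.2155,0,0,0,-0.658,0.3]])

```text
clock: 31.45
eef_pos: [474.7, 107.0, 104.2]
eef_rot: [3.141, 0.0, 1.758]
wrist_force: [0.8, 0.0, -1.1]
finger_gap: 37.2
```

Request:
jog_arm(commands=[[0,0,-0.02,0,0,0,0.3],[0,0,-0.04,0,0,0,0.3],[0,0,-0.06,0,0,0,0.3],[0,0,-0.07,0,0,0,0.3],[0,0,-0.07,0,0,0,0.3],[0,0,-0.07,0,0,0,0.3],[0,0,-0.07,0,0,0,0.3],[0,0,-0.07,0,0,0,0.3],[0,0,-0.07,0,0,0,0.3],[0,0,-0.07,0,0,0,0.3]])

```text
clock: 32.7
eef_pos: [474.6, 107.0, 34.1]
eef_rot: [3.142, 0.0, 1.762]
wrist_force: [0.5, -0.3, -1.5]
finger_gap: 37.3
```

Run:
```python
from meas import *
from cell import manip,camera
w=camera("wrist"); cv2.imwrite("pics/w15.png",w["pixels"]);s=manip.read_state(); print(s["eef_pos"],s["eef_rot"],s["finger_gap"],s["wrist_force"])
s=camera("scene"); cv2.imwrite("pics/s15.png",cv2.resize(s["pixels"][160:280,190:370],None,fx=4,fy=4,interpolation=cv2.INTER_CUBIC))
```

```text
[474.63265468 107.0437504   34.04855566] [ 3.14158427e+00 -1.24155043e-05  1.76163480e+00] 37.15915388119151 [-0.33866861  0.88525458 -1.1636305 ]
```

View pics/w15.png

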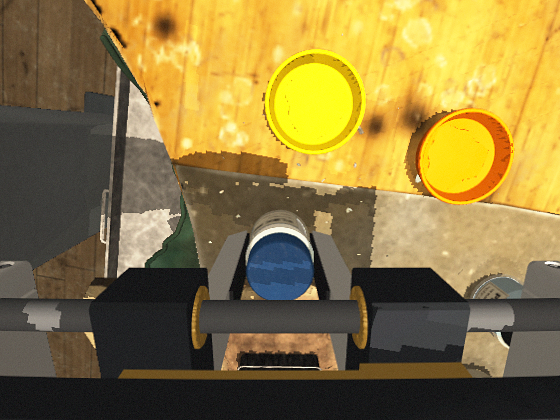

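View pics/s15.png

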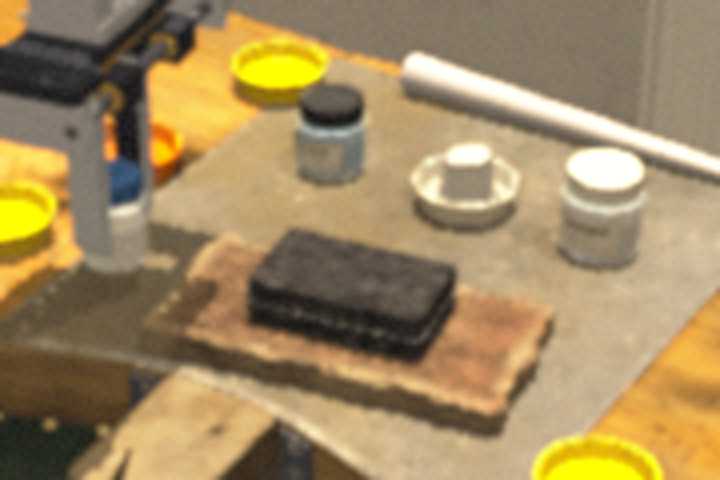

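The jar is in line with the brick and clear of it. I lower and release.

Request:
jog_arm(commands=[[0,0,-0.008,0,0,0,0.3],[0,0,-0.014,0,0,0,0.3],[0,0,-0.018,0,0,0,0.3],[0,0,-0.0193,0,0,0,0.3],[0,0,-0.0193,0,0,0,0.3],[0,0,-0.0193,0,0,0,0.65],[0,0,-0.0193,0,0,0,0.65],[0,0,-0.0193,0,0,0,0.65],[0,0,0.02,0,0,0,0.65],[0,0,0.07,0,0,0,0.65]])

```text
clock: 34.05
eef_pos: [474.0, 106.9, 104.4]
eef_rot: [-3.139, -0.0, 1.762]
wrist_force: [-0.2, -0.4, 0.5]
finger_gap: 61.1
```

Request:
jog_arm(commands=[[0,0,0.05,0,0,0,0.65],[-0.01,0.05,0.06,0,0,0,0.65],[-0.02,0.1,0.06,0,0,0,0.65],[-0.04,0.15,0.06,0,0,0,0.65],[-0.06,0.2,0.06,0,0,0,0.65],[-0.08,0.25,0.06,0,0,0,0.65],[-0.1,0.3,0.06,0,0,0,0.65],[-0.1,0.3,0.06,0,0,0,0.65],[-0.1,0.3,0.06,0,0,0,0.65],[-0.1,0.3,0.06,0,0,0,0.65]])

```text
clock: 35.3
eef_pos: [375.2, 406.1, 164.1]
eef_rot: [3.142, 0.0, 1.76]
wrist_force: [-0.3, 0.3, -0.5]
finger_gap: 61.1
```

Run:
```python
from meas import *
from cell import manip,camera
t=camera("top"); cv2.imwrite("pics/t16.png",cv2.resize(t["pixels"][150:300,230:430],None,fx=4,fy=4,interpolation=cv2.INTER_CUBIC))
s=camera("scene"); cv2.imwrite("pics/s16.png",cv2.resize(s["pixels"][160:280,190:370],None,fx=4,fy=4,interpolation=cv2.INTER_CUBIC))
st=manip.read_state(); print(st["clock"],st["eef_pos"],st["wrist_force"],st["finger_gap"])
J=None
k,_=blob(t,(235,235,275,285),lambda h,s,v:(h>95)&(h<125)&(s>100)); c=circ(t,k,54); print("blue",c); bj=c[0][:2]
k,_=blob(t,(285,232,340,275),lambda h,s,v:(v<75)); r,P=rect(t,k,46); print("char",r)
im=cv2.resize(t["pixels"][210:295,255:370],None,fx=4,fy=4,interpolation=cv2.INTER_CUBIC)
lab=cv2.cvtColor(cv2.GaussianBlur(im,(0,0),4),cv2.COLOR_BGR2LAB)
m=(lab[...,1]>132).astype(np.uint8)*255
m=cv2.morphologyEx(m,cv2.MORPH_CLOSE,np.ones((9,9),np.uint8));m=cv2.morphologyEx(m,cv2.MORPH_OPEN,np.ones((31,31),np.uint8))
k=max(cv2.findContours(m,cv2.RETR_EXTERNAL,cv2.CHAIN_APPROX_NONE)[0],key=cv2.contourArea)
P=onplane(t,(k.reshape(-1,2)+.5)/4-.5+[255,210],18)[:,:2].astype(np.float32); b=cv2.minAreaRect(P); print("brick",b)
B=np.array([501,-32.5]);a=np.radians(101);u=np.array([np.cos(a),np.sin(a)]);v=np.array([u[1],-u[0]])
print("jar in brick y,x",(bj-B)@u,(bj-B)@v,"char",(np.array(r[0])-B)@u,(np.array(r[0])-B)@v)
for n,roi,f,z in (("black",(245,175,282,210),lambda h,s,v:(v<75),47),("white",(322,170,355,196),lambda h,s,v:(v>185),52),("steel",(385,200,430,240),lambda h,s,v:(v>170)&(s<60),18)):
    k,_=blob(t,roi,f); print(n,circ(t,k,z)[0])
```

```text
35.4 [375.23036502 406.23021252 164.18565434] [-0.18953866  0.1918174  -0.07951399] 60.86134255272035
blue (array([474.2, 105.7,  33. ]), array([474.1, 105.7]), array([31.4, 32.2]))
char ((498.13916015625, -32.851192474365234), (63.06507873535156, 99.23833465576172), 10.218352317810059)
brick ((488.87347412109375, 21.757999420166016), (101.91368103027344, 92.12670135498047), 11.780108451843262)
jar in brick y,x 140.77455782855856 0.06219464464108485 char 0.20113389705996798 -2.875288841332601
black [651.1  80.   41.5]
white [662.3 -99.1  42.9]
steel [ 572.8 -268.8   80.8]
```

View pics/t16.png

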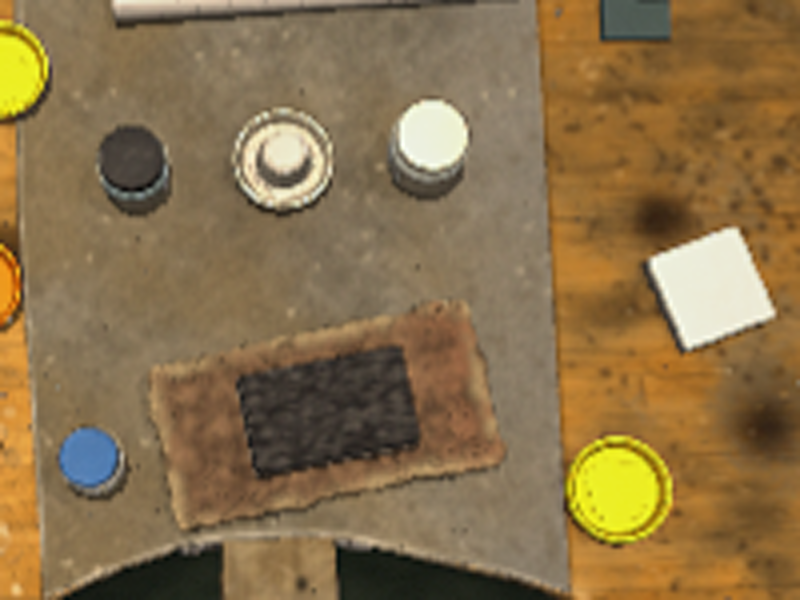

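View pics/s16.png

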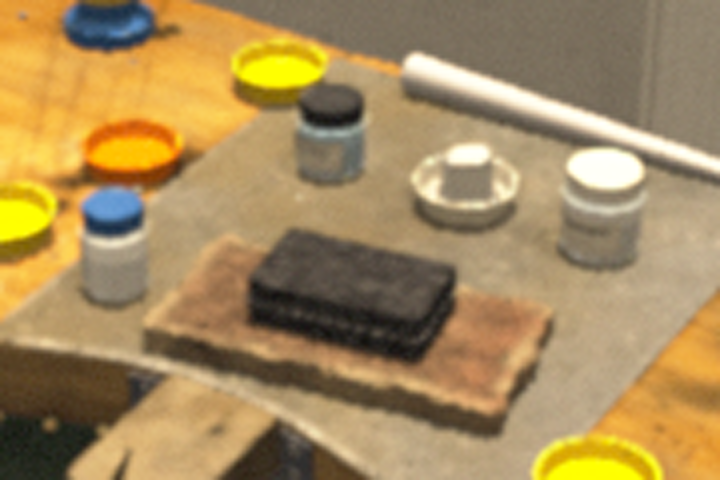

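Everything is in place with good margins: dish and cone at (283,160) in line with the caps, charcoal at (328,410) centred on the brick, and the blue jar at (92,458) in line with the brick. Handing in.

```bash
python3 -c "
from cell import manip
print(manip.sign_off(), manip.read_state()['clock'])"
```

```text
the job is handed in; nothing more can be done
the job is handed in; nothing more can be done
```

The soldering station is set out and handed in with about 35 s on the clock. My last checks put every placed piece within its limits; the sign-off itself reported no verdict.

- **Dish:** it stands on the bench about 1 mm off the line between the jars, roughly 90 mm from each. The dish position comes from the tool at release and a top-view check; the final pictures still show it there.
- **Cone:** it is upright in the dish, centred by eye to about 1–2 mm.
- **Charcoal:** it lies flat on the brick, about 3 mm off the middle across the brick and 0 mm along it, turned by about 1°.
- **Blue-capped jar:** it stands upright 141 mm from the brick's centre, about 19 mm clear of its left end and on its line.
- **Left alone:** the other two jars read within 1 mm of their starting positions, and the brick and steel block look unmoved. I only glanced at the torch.
- **Arm:** the gripper is well clear of everything.

Two things disagreed:
- **Wrist camera:** it read 2–4 mm off the top view and the arm, so I calibrated it on the held dish.
- **Final brick outline:** it failed because the charcoal splits the brick's mask, so I used the brick position measured earlier.

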